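# Walk the jig block round to the fence

### The arm

A 6-joint arm with a two-finger parallel gripper is mounted at the origin on the work surface. World frame = base frame: x ahead of the robot, y to its left, z up, the work surface at z = 0. Lengths are in m, angles in rad, forces in N, time in s.
With the tool pointing down it reaches from about 0.325 to 0.9 m from the base axis. Payload 3.5 kg.
Tool frame: the origin (TCP) lies on the centre line of the jaws, within the pads' length; the fingertips stand 8 mm ahead of it and the grasp point (between the pads) lies 11 mm behind it; z points along the fingers, y is the line along which they close (so a half turn about z gives the same grasp; the last joint's range is limited). The gripper opens to 85 mm and grips with 20 to 120 N. Pads are 22 mm wide; open, the fingers measure 114 mm over their backs; the gripper's body (76 mm by 85 mm) begins 54 mm behind the grasp point. The pads swing forward as they close: fully open they stand 13 mm farther back than shut.
Start: joints at [1.118, 0.276, -0.026, 1.268, 0, 1.467], TCP at [0.214, 0.587, 0.239] pointing down, gripper open.
Joint ranges: [-3.12, 3.12], [-0.85, 1.88], [-1.08, 1.24], [-1.95, 2.15], [-1.57, 1.53], [-3.14, 3.14]. Speed limits (rad/s): [2.57, 2.57, 3.14, 3.14, 3.14, 3.14].

### API

Orientations are given as a unit quaternion [w, x, y, z].
In Python, from plant import read_state, eyes, bot gives the robot as it stands.
- The arm moves only by the shell command python3 -m pendant 'ROWS' [OPENING]. ROWS is JSON, a list that holds one entry, the list of rows, each a list of 4 numbers: the shift along the tool's x, y, z normalised to -1 to 1, where 1 is 500 mm, then the turn about the tool's z normalised to -1 to 1, where 1 is pi rad. A call has 1 to 10 rows; each row is the pose to reach, as a shift and turn from the pose commanded when the call began, along the tool's axes at that moment, turning the shorter way round; what a row does not reach only later rows make up. A row lasts 1/8 s, in which the tool goes at most 62.5 mm and 10.7 degrees, less where a joint would pass 70% of its speed; a pose out of reach is approached as far as the arm can. A call with a number of a shift or a turn outside -1 to 1 is refused whole. A call with a gripper value outside its range is refused whole. OPENING is the closure, from 0 (fully open) to 1 (shut), set as the call begins (- or left out, the last holds). The fingers move at their own pace and stop on an object; the grip force is fixed at half the most. Time passes only in rows, so rows that repeat a pose let the fingers close. It gives the time, the measured TCP pose, the force, the opening and the grip force at its end, in the units of the state.
- read_state(): the state, without advancing time (a new reading comes with each control period).
- eyes.get_image(name): name is "scene" or "top"; returns a dict with "color" (480x640x3 uint8, red, green, blue), "depth" (480x640 float32, m along the optical axis (not along the pixel's ray), 0 where there is no reading), "mtx" (3x3 intrinsics, pixels), "xyz" and "rotation" of the camera in the world. Camera axes: x right, y down, z forward; pixel columns grow to the right and rows downward; lengths in m; the calibration is good to about 2 mm. A picture is of the moment at which its call begins.
- bot.close_job(): hands the job in; it is judged then, once.
The state is a dict: "t": time; "joints": joint angles; "joint_vel": joint speeds; "joint_efforts": joint torques, N m; "tcp_pos": TCP position; "eef_rot": TCP orientation; "ft_force": force on the tool from outside, world axes, zero at the start; "wrist_torque": the same for the moment, N m; "grip_width": opening from 0.0 (shut) to 1.0 (fully open); "gripper_force": force on a finger pad.
Only numpy, scipy, OpenCV 4.12 (cv2) and the standard library are available. Lean on these libraries where they do the work, as an engineer would, in place of code of your own. Each camera call takes 0.05 s, during which the arm holds its last target. There are 200 camera calls.

### The job

Turn the heavy cast block round on the bench by pushing its corners with the fingertips, until its tall plain back (the long side opposite the low step) faces the fence; then push it up so that the whole back is flush against the fence, with neither end of the block sticking out past the fence's ends. Only push it: never lift or tip it, and leave the other things on the bench where they are. Leave the block there and draw the hand clear.

Things in the scene. Friction and masses are not known exactly. Their poses are not given: they have to be found in the camera images.
- block: heavy cast aluminium block, about 0.9 kg, loose on the bench (slides at a push of 3 to 6 N). From above 112 (own x) x 130 (own y) mm, too wide to grip. Main part 40 high, own x -36 to +56; along its front (x -56 to -36) a step 20 high, full width. Origin: centre of the 112 x 130 outline, underside. +x points out of the plain 130 x 40 back that must meet the fence, -x out of the step, z up.
- back_left (a point): the block's back corner at own (+56, +65) mm, at the underside
- back_right (a point): the block's back corner at own (+56, -65) mm, at the underside
- fence: fixed straight aluminium bar on the far side, 260 mm long (own y), 30 thick, 30 high, a black knob 22 across and 12 high on top near each end. Origin: middle of its working face (the robot's side), at bench height; the bar fills own x 0 to +30. +x points away from the robot, square to the face. Block home: axes parallel to these, block origin at own x = -56.
- mouse: bystander: a black computer mouse, 112 x 60 x 36 mm, loose, to be left alone. Origin: centre of the underside.
- screw_box: bystander: a flat grey compartment box of screws, 85 x 125 x 22 mm, loose, to be left alone. Origin: centre of the underside.
- steel_knob: bystander: a plain steel disc beyond the fence, diameter 48, height 22 mm, loose, to be left alone. Origin: centre of the underside.
- spool: bystander: a black empty wire spool (ring), diameter 60, height 40 mm, loose, to be left alone. Origin: centre of the underside.
- cap: bystander: a shallow black cap, open upward, diameter 58, height 22 mm, loose, to be left alone. Origin: centre of the underside.
- battery: bystander: an orange battery pack, 66 x 30 x 18 mm, loose, to be left alone. Origin: centre of the underside.
- bracket: bystander: a blue printed angle bracket, 60 x 50 x 37 mm, loose, to be left alone. Origin: centre of the underside.
Mind the look-alikes: they are no part of the job. There is more than one size of the block; the one meant has the size given above.

How it is judged:
At the end, for the whole second after the job is handed in: Both back corners of the block lie within 3 mm of the fence's working face, the block's middle is within 66 mm of the fence's middle along the face (so neither end overhangs), and the block stands flat and at rest (x of back_left in the frame of fence between -0.003 and 0.003 m and x of back_right in the frame of fence between -0.003 and 0.003 m and x of block in the frame of fence below -0.04 m and y of block in the frame of fence between -0.066 and 0.066 m and height (world z) of block below 0.004 m and angle between block's own z axis and vertical below 0.04 rad and linear speed of block below 0.01 m/s and angular speed of block below 0.05 rad/s); the robot touches nothing.
It fails at once if the block is lifted off the bench or tipped (height (world z) of block above 0.008 m or angle between block's own z axis and vertical above 0.1 rad).
It fails at once if a bystander is displaced by more than 15 mm (distance of any of mouse, screw_box, steel_knob, spool, cap, battery, bracket from where it was at the start of the episode above 0.015 m).
It also fails if it takes over 72 s, if anything falls off the work surface, if the arm or the gripper's body presses on something with over 40 N, if the wrist force passes 120 N, or if a joint passes its speed limit or range.

## Working session

There is one attempt and no reset: what is moved stays moved. The work goes in short steps, Python scripts to look and compute and a shell command to move; the robot and the scene stay as the last step left them, time stands still between calls to the robot, and variables do not carry over. Pictures are saved under pics/ and viewed, at most 10 in all, crops included, and the job is handed in when it is done.

```bash
ls; mkdir -p pics; python3 - <<'E'
from plant import read_state, eyes, bot
import cv2,numpy as np
for n in ("top","scene"):
    d=eyes.get_image(n); cv2.imwrite(f"pics/{n}0.png",d["color"][:,:,::-1]); np.savez(f"{n}0.npz",**d)
    print(n,d["mtx"].tolist(),d["xyz"],np.round(d["rotation"],3).tolist())
s=read_state();print(s)
E
```

```text
pics
top [[588.9452299189003, 0.0, 322.5705419132267], [0.0, 588.9452299189003, 240.77725485622935], [0.0, 0.0, 1.0]] [0.29106468 0.00743864 1.20820016] [-0.051, 0.712, -0.697, 0.068]
scene [[437.014357551649, 0.0, 319.37163458082614], [0.0, 437.014357551649, 237.75041303281301], [0.0, 0.0, 1.0]] [ 0.8968574  -0.27575361  0.78258501] [-0.252, 0.855, 0.433, -0.135]
{'t': 0.1, 'joints': array([ 1.11760301e+00,  2.77101230e-01, -2.77420338e-02,  1.26801188e+00,
       -2.13225627e-05,  1.46737090e+00]), 'joint_vel': array([-0.00174607, -0.00017079,  0.00410305,  0.00191895,  0.00078384,
       -0.00045581]), 'joint_efforts': array([ 2.13612325e-04, -4.46705568e+01,  2.96128964e+01,  8.46768497e-03,
       -1.19371603e-04, -3.96907936e-06]), 'tcp_pos': array([0.21389988, 0.58652054, 0.23824481]), 'eef_rot': array([-2.72558359e-04,  1.73993751e-01,  9.84746218e-01, -9.92725507e-04]), 'ft_force': array([ 0.62921989,  1.04008676, -0.06989196]), 'wrist_torque': array([0.01449545, 0.0093566 , 0.02705429]), 'gripper_force': 0.0, 'grip_width': 1.0025374218264076}
```

View pics/top0.png

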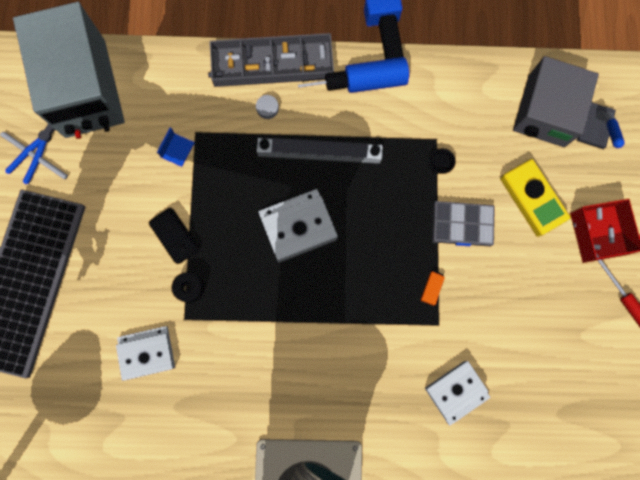

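View pics/scene0.png

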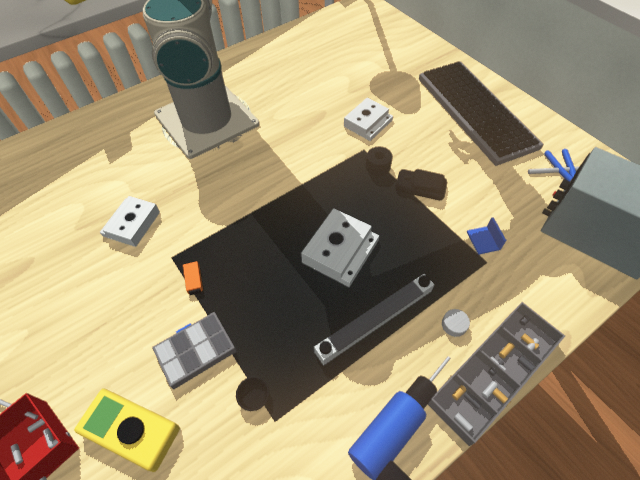

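The top view shows the block at about (298,226). Its step, with two small dots, faces the fence and up-left, so the block needs roughly a half turn. The fence runs from (258,147) to (382,152). The mouse at (172,235), spool at (187,287), battery (432,288) and box (464,223) lie around it. Next I'll measure with depth.

```bash
cat > h.py <<'E'
import numpy as np,cv2
from scipy.spatial.transform import Rotation as R
def Rm(q): return R.from_quat([q[1],q[2],q[3],q[0]]).as_matrix()
def cloud(d):
    v,u=np.mgrid[0:480,0:640]; z=d["depth"]; K=d["mtx"]
    P=np.stack([(u-K[0,2])/K[0,0]*z,(v-K[1,2])/K[1,1]*z,z],-1)
    return P@Rm(d["rotation"]).T+d["xyz"]
def rect(P,m):
    r=cv2.minAreaRect((P[m][:,:2]*1000).astype(np.float32)); return r
def on(d,u,v,h):
    K=d["mtx"]; r=Rm(d["rotation"])@np.array([(u-K[0,2])/K[0,0],(v-K[1,2])/K[1,1],1]); 
    return d["xyz"]+r*(h-d["xyz"][2])/r[2]
E
python3 - <<'E'
from h import *
d=np.load("top0.npz"); P=cloud(d); z=P[...,2]
print("bench z",np.median(z[300,220:400]), z[226,290], P[226,298])
v,u=np.mgrid[0:480,0:640]
def comp(m,name):
    n,l,s,c=cv2.connectedComponentsWithStats(m.astype(np.uint8))
    for i in range(1,n):
        if s[i,4]>60:
            q=rect(P,l==i); print(name,s[i,4],np.round(c[i]),"ctr",np.round(q[0],1),"size",np.round(q[1],1),"ang",round(q[2],1),"z",np.round(np.median(z[l==i]),4))
sc=(v>120)&(v<390)&(u>110)&(u<500)
comp(sc&(z>.008),"obj")
comp((z>.03)&(abs(u-298)<60)&(abs(v-226)<55),"main")
comp((z>.012)&(z<.028)&(abs(u-298)<60)&(abs(v-226)<55),"step")
for a in ((258,147),(382,152),(265,145),(375,152)): print(a,np.round(P[a[1],a[0]],3))
E
```

```text
bench z 0.0013470935282388075 0.039012834872258484 [0.51978396 0.03191817 0.04201556]
obj 212 [165. 142.] ctr [493.5 176.9] size [525.4  52.8] ang 34.2 z 0.0301
obj 2198 [319. 149.] ctr [498.9  -1.3] size [259.6 416. ] ang 88.0 z 0.0303
obj 298 [443. 159.] ctr [ 501.7 -128.2] size [ 55.5 497.9] ang 50.9 z 0.0193
obj 3478 [298. 225.] ctr [448.1   1.3] size [285.9 130.6] ang 22.3 z 0.0398
obj 2554 [463. 223.] ctr [ 462.4 -167.8] size [134.6 471.4] ang 28.4 z 0.0229
obj 1582 [174. 235.] ctr [401.5 181. ] size [404.7  74.6] ang 47.1 z 0.0308
obj 497 [433. 287.] ctr [ 342.9 -140.4] size [ 59.8 307.6] ang 30.3 z 0.0182
obj 741 [187. 287.] ctr [339.3 147.4] size [292.5  58.8] ang 62.1 z 0.0394
obj 2322 [144. 353.] ctr [292.8 197.1] size [ 86.9 369.3] ang 12.7 z 0.0297
obj 1002 [458. 379.] ctr [ 241.4 -167.6] size [358.3  63.6] ang 84.2 z 0.0309
main 2919 [299. 227.] ctr [439.   -2.4] size [266.2 130.5] ang 22.3 z 0.0403
step 456 [288. 203.] ctr [572.2  52.9] size [ 16.6 129.7] ang 22.7 z 0.0204
(258, 147) [0.688 0.12  0.03 ]
(382, 152) [ 0.692 -0.142  0.005]
(265, 145) [0.687 0.104 0.045]
(375, 152) [ 0.679 -0.123  0.043]
```

```bash
cat >> h.py <<'E'
def comp(P,m,name,mn=60,pr=True):
    z=P[...,2]; m=m&(z<.08)
    n,l,s,c=cv2.connectedComponentsWithStats(m.astype(np.uint8)); o=[]
    for i in range(1,n):
        if s[i,4]>mn:
            q=rect(P,l==i); o.append((s[i,4],l==i,q))
            if pr: print(name,s[i,4],np.round(c[i]),"ctr",np.round(q[0],1),"size",np.round(q[1],1),"ang",round(q[2],1),"z",np.round(np.median(z[l==i]),4))
    return o
E
python3 - <<'E'
from h import *
d=np.load("top0.npz"); P=cloud(d); z=P[...,2]
v,u=np.mgrid[0:480,0:640]
sc=(v>90)&(v<390)&(u>110)&(u<500)
comp(P,sc&(z>.008),"obj")
b=(abs(u-298)<60)&(v>180)&(v<280)
comp(P,b&(z>.03),"main"); comp(P,b&(z>.012)&(z<.028),"step")
comp(P,(v<170)&(v>130)&(u>250)&(u<390)&(z>.024)&(z<.035),"fence")
E
```

```text
obj 312 [116. 109.] ctr [771.8 418.5] size [25.4 75.8] ang 87.0 z 0.0372
obj 416 [267. 106.] ctr [783.8 106.2] size [48.1 44.9] ang 3.1 z 0.0215
obj 211 [165. 142.] ctr [695.6 313.6] size [ 7.9 61.5] ang 67.4 z 0.0301
obj 2183 [319. 149.] ctr [689.2  -7.9] size [259.6  35.2] ang 88.0 z 0.0303
obj 294 [443. 159.] ctr [ 671.9 -266.4] size [55.7 56.2] ang 71.0 z 0.0193
obj 3468 [298. 225.] ctr [527.9  34. ] size [112.9 130.3] ang 22.9 z 0.0398
obj 2544 [463. 223.] ctr [ 538.1 -310.2] size [126.8  90.8] ang 87.2 z 0.0229
obj 1574 [174. 235.] ctr [500.1 286.9] size [112.7  60.4] ang 36.4 z 0.0307
obj 493 [433. 287.] ctr [ 405.9 -245.6] size [30.7 67.1] ang 68.9 z 0.0182
obj 738 [187. 287.] ctr [393.5 249.4] size [59.1 58.6] ang 33.4 z 0.0394
obj 2317 [144. 353.] ctr [263.3 327.8] size [ 85.1 100.3] ang 14.1 z 0.0297
obj 999 [458. 379.] ctr [ 231.6 -285.1] size [ 54.  116.8] ang 1.3 z 0.0309
main 2911 [299. 227.] ctr [518.8  30.1] size [ 92.8 130.3] ang 23.0 z 0.0403
step 456 [288. 203.] ctr [572.2  52.9] size [ 16.6 129.7] ang 22.7 z 0.0204
fence 1679 [319. 148.] ctr [689.2  -7.9] size [259.6  35.2] ang 88.0 z 0.0304
```

```bash
cat >> h.py <<'E'
D=np.degrees
def rot(a): return np.array([[np.cos(a),-np.sin(a)],[np.sin(a),np.cos(a)]])
FACE={'-y':(np.array([0,-65.]),np.array([0,1.]),np.array([1.,0])),'-x':(np.array([-56.,0]),np.array([1.,0]),np.array([0,1.])),
      '+x':(np.array([56.,0]),np.array([-1.,0]),np.array([0,1.])),'+y':(np.array([0,65.]),np.array([0,-1.]),np.array([1.,0]))}
def push(pose,face,s,dth,n,back=20,gap=11,c=46.):
    """frictionless limit-surface push; returns tool (x,y mm, tool-x yaw rad) way points, first is the pre-contact point"""
    f,nrm,tg=FACE[face]; p=f+s*tg; p0=np.array(pose[:2],float); th=pose[2]; m=p[0]*nrm[1]-p[1]*nrm[0]
    tool=lambda p0,th,e:(*(p0+rot(th)@(p-nrm*(gap+e))),th+np.arctan2(-nrm[1],-nrm[0]))
    w=[tool(p0,th,back),tool(p0,th,0)]; N=200
    for i in range(1,N+1):
        d=dth/N; p0=p0+rot(th+d/2)@nrm*(c*c/m)*d; th+=d
        if i%(N//n)==0: w.append(tool(p0,th,0))
    w.append(tool(p0,th,back))
    return w,(p0.round(1),D(th).round(1))
def rows(start,wps,z):
    """start: (tcp m, quat); wps in mm & tool-x yaw -> rows of the pendant"""
    M=Rm(start[1]); yaw=np.arctan2(M[1,0],M[0,0])
    for w in wps:
        t=M.T@(np.array([w[0]/1000,w[1]/1000,w[3] if len(w)>3 else z])-start[0]); a=(w[2]-yaw+np.pi)%(2*np.pi)-np.pi
        print("[%.3f,%.3f,%.3f,%.3f]"%(*(t/.5),-a/np.pi))
def here():
    from plant import read_state
    s=read_state(); return s["tcp_pos"],s["eef_rot"]
E
python3 - <<'E'
from h import *
w,e=push((527.8,33.9,np.radians(202.9)),'-y',52,np.radians(60),8)
print(e); 
for a in w: print(np.round(a[:2],0),round(D(a[2])%360))
rows(here(),[w[0]],.1)
E
```

```text
(array([560.3,   9.4]), np.float64(262.9))
[443. 102.] 113
[450.  84.] 113
[447.  68.] 120
[445.  53.] 128
[446.  37.] 135
[449.  22.] 143
[453.   7.] 150
[460.  -8.] 158
[468. -21.] 165
[478. -33.] 173
[459. -30.] 173
[-0.762,-0.753,0.278,0.261]
```

```bash
python3 -m pendant '[[[-0.762,-0.753,0.1,0.261],[-0.762,-0.753,0.1,0.261],[-0.762,-0.753,0.1,0.261],[-0.762,-0.753,0.1,0.261],[-0.762,-0.753,0.1,0.261],[-0.762,-0.753,0.1,0.261],[-0.762,-0.753,0.1,0.261],[-0.762,-0.753,0.1,0.261],[-0.762,-0.753,0.26,0.261],[-0.762,-0.753,0.278,0.261]]]' 1; python3 - <<'E'
from h import *
w,e=push((527.8,33.9,np.radians(202.9)),'-y',52,np.radians(60),8)
rows(here(),w,.014)
E
```

```text
t: 1.35
tcp_pos: [0.4425, 0.101, 0.0983]
eef_rot: [-0.001, 0.553, 0.833, -0.001]
ft_force: [0.2, -0.4, -0.0]
grip_width: -0.002
gripper_force: 0.0
[0.002,0.001,0.169,-0.000]
[-0.038,0.001,0.169,-0.000]
[-0.064,-0.017,0.169,-0.042]
[-0.091,-0.032,0.169,-0.084]
[-0.121,-0.043,0.169,-0.125]
[-0.151,-0.050,0.169,-0.167]
[-0.182,-0.053,0.169,-0.209]
[-0.214,-0.052,0.169,-0.250]
[-0.245,-0.047,0.169,-0.292]
[-0.275,-0.037,0.169,-0.334]
[-0.255,-0.072,0.169,-0.334]
```

```bash
python3 -m pendant '[[[0,0,0.1,0],[0,0,0.169,0],[0,0,0.169,0]]]'; python3 -m pendant '[[[-0.04,0,0,0],[-0.064,-0.017,0,-0.042],[-0.091,-0.032,0,-0.084],[-0.121,-0.043,0,-0.125],[-0.151,-0.05,0,-0.167],[-0.182,-0.053,0,-0.209],[-0.214,-0.052,0,-0.25],[-0.245,-0.047,0,-0.292],[-0.275,-0.037,0,-0.334],[-0.255,-0.072,0,-0.334]]]'; python3 -m pendant '[[[0.03,0,-0.1,0],[0.1,0,-0.25,0],[0.2,0,-0.3,0],[0.2,0,-0.3,0]]]'
cat >> h.py <<'E'
def look(tag):
    from plant import eyes
    d=eyes.get_image("top"); cv2.imwrite(f"pics/{tag}.png",d["color"][:,:,::-1]); P=cloud(d); np.savez(f"{tag}.npz",**d)
    ok=(P[...,0]>.38)&(P[...,0]<.69)&(abs(P[...,1])<.18); z=P[...,2]
    comp(P,ok&(z>.035)&(z<.046),"main",300); comp(P,ok&(z>.013)&(z<.026),"step",60)
E
python3 - <<'E'
from h import *
look("a1")
E
```

```text
t: 1.72
tcp_pos: [0.4395, 0.1024, 0.0132]
eef_rot: [-0.003, 0.552, 0.834, -0.002]
ft_force: [-0.9, 0.4, 0.8]
grip_width: -0.0
gripper_force: 0.0
t: 2.98
tcp_pos: [0.4641, -0.03, 0.0184]
eef_rot: [0.003, 0.06, 0.998, -0.001]
ft_force: [-1.0, -0.4, 0.8]
grip_width: -0.0
gripper_force: 0.0
t: 3.48
tcp_pos: [0.3603, -0.0164, 0.1699]
eef_rot: [0.003, 0.06, 0.998, -0.001]
ft_force: [0.9, -0.6, -0.4]
grip_width: 0.002
gripper_force: 0.0
main 2755 [316. 207.] ctr [562.   -3.4] size [ 92.1 130.8] ang 81.1 z 0.0404
step 123 [288. 154.] ctr [676.3  56.5] size [128.4   3.7] ang 88.2 z 0.0199
step 118 [350. 158.] ctr [671.8 -74. ] size [124.6   4.5] ang 89.2 z 0.0195
step 565 [289. 205.] ctr [567.9  53.1] size [133.3  39.3] ang 1.5 z 0.0202
```

```bash
python3 - <<'E'
from h import *
for k in (97,75):
  w,e=push((563.5,6.5,np.radians(261.1)),'-x',-53,np.radians(k),8)
  print(e)
for a in w: print(np.round(a[:2],0),round(D(a[2])%360))
print("approach");rows(here(),[w[0]],.1)
# rows relative to the pre-contact pose at z .014
a=w[0]; t=a[2]; q=R.from_matrix(np.array([[np.cos(t),np.sin(t),0],[np.sin(t),-np.cos(t),0],[0,0,-1]])).as_quat()
rows((np.array([a[0]/1e3,a[1]/1e3,.014]),[q[3],*q[:3]]),w,.014)
E
```

```text
(array([601.6, -39.6]), np.float64(358.1))
(array([586.8, -36.2]), np.float64(336.1))
[525. 101.] 81
[522.  81.] 81
[509.  67.] 90
[500.  50.] 100
[493.  33.] 109
[489.  15.] 119
[488.  -4.] 128
[491. -23.] 137
[496. -41.] 147
[504. -57.] 156
[486. -49.] 156
approach
[-0.297,0.272,0.140,0.511]
[0.000,0.000,0.000,-0.000]
[-0.040,0.000,0.000,-0.000]
[-0.072,-0.019,0.000,-0.052]
[-0.107,-0.033,0.000,-0.104]
[-0.143,-0.041,0.000,-0.156]
[-0.181,-0.043,0.000,-0.208]
[-0.218,-0.039,0.000,-0.260]
[-0.254,-0.029,0.000,-0.313]
[-0.288,-0.013,0.000,-0.365]
[-0.319,0.008,0.000,-0.417]
[-0.308,-0.030,0.000,-0.417]
```

```bash
python3 -m pendant '[[[-0.297,0.272,0,0.511],[-0.297,0.272,0,0.511],[-0.297,0.272,0,0.511],[-0.297,0.272,0,0.511],[-0.297,0.272,0.02,0.511],[-0.297,0.272,0.08,0.511],[-0.297,0.272,0.14,0.511],[-0.297,0.272,0.22,0.511],[-0.297,0.272,0.308,0.511],[-0.297,0.272,0.308,0.511]]]'
```

```text
t: 4.78
tcp_pos: [0.5255, 0.1008, 0.0101]
eef_rot: [-0.0, 0.76, 0.65, -0.0]
ft_force: [0.0, 0.1, 0.6]
grip_width: 0.002
gripper_force: 0.0
```

```bash
python3 -m pendant '[[[-0.04,0,0,0],[-0.072,-0.019,0,-0.052],[-0.107,-0.033,0,-0.104],[-0.143,-0.041,0,-0.156],[-0.181,-0.043,0,-0.208],[-0.218,-0.039,0,-0.26],[-0.254,-0.029,0,-0.313],[-0.288,-0.013,0,-0.365],[-0.319,0.008,0,-0.417],[-0.308,-0.03,0,-0.417]]]'; python3 -m pendant '[[[0.05,0,-0.1,0],[0.15,0,-0.25,0],[0.25,0,-0.3,0],[0.25,0,-0.3,0]]]' 0
python3 - <<'E'
from h import *
look("a2")
E
```

```text
t: 6.02
tcp_pos: [0.4878, -0.0518, 0.0125]
eef_rot: [0.002, 0.207, 0.978, -0.0]
ft_force: [0.0, 0.5, -0.7]
grip_width: -0.002
gripper_force: 0.0
t: 6.52
tcp_pos: [0.3697, 0.0013, 0.1638]
eef_rot: [0.001, 0.206, 0.979, -0.0]
ft_force: [0.5, -0.2, -0.5]
grip_width: 0.844
gripper_force: 0.0
main 2750 [336. 192.] ctr [594.2 -44.5] size [130.2  94.1] ang 65.4 z 0.0403
step 104 [283. 154.] ctr [676.5  68.8] size [106.8   3. ] ang 88.6 z 0.0204
step 136 [344. 158.] ctr [672.9 -62.4] size [147.5   4.2] ang 88.8 z 0.0196
step 669 [325. 217.] ctr [543.8 -21.6] size [129.  22.] ang 65.2 z 0.0203
```

```bash
python3 - <<'E'
from h import *
t=np.radians(178.3)
rows(here(),[(478,-22,t),(478,-22,t,.1)],.004)
E
```

```text
[-0.218,0.044,0.321,-0.123]
[-0.218,0.044,0.129,-0.123]
```

```bash
python3 -m pendant '[[[-0.218,0.044,0,-0.123],[-0.218,0.044,0.05,-0.123],[-0.218,0.044,0.129,-0.123],[-0.218,0.044,0.22,-0.123],[-0.218,0.044,0.321,-0.123],[-0.218,0.044,0.321,-0.123]]]' 0; python3 -m pendant '[[[-0.02,0,0,0],[-0.036,0,0,0],[-0.052,0,0,0],[-0.068,0,0,0],[-0.084,0,0,0],[-0.1,0,0,0],[-0.116,0,0,0],[-0.128,0,0,0],[-0.128,0,0,0]]]'
python3 - <<'E'
from h import *
look("a3")
E
```

```text
t: 7.32
tcp_pos: [0.4778, -0.0231, -0.0015]
eef_rot: [-0.003, 0.015, 1.0, 0.0]
ft_force: [-0.0, 0.8, 0.3]
grip_width: 1.002
gripper_force: 0.0
t: 8.45
tcp_pos: [0.5447, -0.0247, 0.0012]
eef_rot: [0.0, 0.015, 1.0, -0.0]
ft_force: [-2.8, -0.8, -0.7]
grip_width: 0.999
gripper_force: 0.9
```

View pics/a3.png

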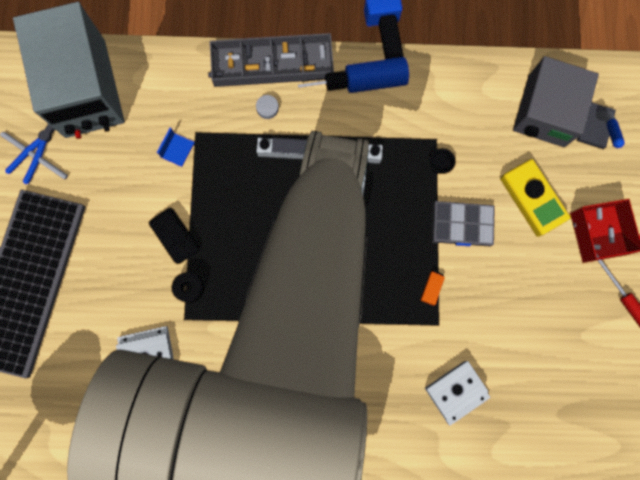

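The arm hides the block from above. The block has followed the hand and the push force is normal, so I'll press on gently towards the fence and watch the force.

```bash
python3 -m pendant '[[[-0.006,0,0,0],[-0.01,0,0,0],[-0.01,0,0,0]]]';python3 -m pendant '[[[-0.003,0,0,0],[-0.006,0,0,0],[-0.006,0,0,0]]]'
```

```text
t: 8.88
tcp_pos: [0.5481, -0.0251, 0.0012]
eef_rot: [-0.001, 0.015, 1.0, -0.001]
ft_force: [-3.5, -2.7, 1.1]
grip_width: 1.004
gripper_force: 2.1
t: 9.25
tcp_pos: [0.5512, -0.0252, 0.0012]
eef_rot: [-0.001, 0.015, 1.0, -0.001]
ft_force: [-4.6, -3.3, 0.3]
grip_width: 0.998
gripper_force: 2.1
```

```bash
python3 -m pendant '[[[-0.004,0,0,0],[-0.004,0,0,0],[-0.004,0,0,0]]]';python3 -m pendant '[[[-0.004,0,0,0],[-0.004,0,0,0],[-0.004,0,0,0]]]'
```

```text
t: 9.62
tcp_pos: [0.5518, -0.0252, 0.001]
eef_rot: [-0.002, 0.015, 1.0, -0.001]
ft_force: [-6.1, -2.1, 3.2]
grip_width: 0.998
gripper_force: 3.3
t: 10.0
tcp_pos: [0.5519, -0.025, 0.0008]
eef_rot: [-0.004, 0.015, 1.0, -0.001]
ft_force: [-9.3, -2.9, 5.8]
grip_width: 0.998
gripper_force: 5.1
```

```bash
python3 -m pendant '[[[-0.006,0,0,0],[-0.012,0,0,0],[-0.012,0,0,0],[-0.012,0,0,0]]]';python3 -m pendant '[[[0.04,0,0,0],[0.08,0,0,0],[0.15,0,-0.15,0],[0.25,0,-0.25,0],[0.35,0,-0.35,0],[0.38,0.3,-0.4,0],[0.38,0.6,-0.4,0],[0.38,0.6,-0.4,0],[0.38,0.6,-0.4,0],[0.38,0.6,-0.4,0]]]'
python3 - <<'E'
from h import *
look("a4")
from plant import eyes
d=eyes.get_image("scene"); cv2.imwrite("pics/s4.png",d["color"][:,:,::-1])
c=cv2.imread("pics/a4.png")[110:280,180:460]; cv2.imwrite("pics/a4c.png",cv2.resize(c,None,fx=2.8,fy=2.8,interpolation=cv2.INTER_CUBIC))
E
```

```text
t: 10.5
tcp_pos: [0.5517, -0.0245, -0.0005]
eef_rot: [-0.009, 0.015, 1.0, -0.0]
ft_force: [-20.2, -2.8, 12.9]
grip_width: 1.002
gripper_force: 9.9
t: 11.75
tcp_pos: [0.3817, 0.2842, 0.203]
eef_rot: [0.002, 0.014, 1.0, 0.002]
ft_force: [0.7, -1.0, 0.9]
grip_width: 0.997
gripper_force: 0.0
main 2726 [331. 176.] ctr [628.4 -33.5] size [130.1  96.3] ang 88.0 z 0.0402
step 83 [278. 154.] ctr [676.8  77.3] size [90.3  3.4] ang 87.4 z 0.0206
step 676 [329. 204.] ctr [571.6 -31.2] size [129.   21.9] ang 88.2 z 0.0202
```

View pics/a4c.png

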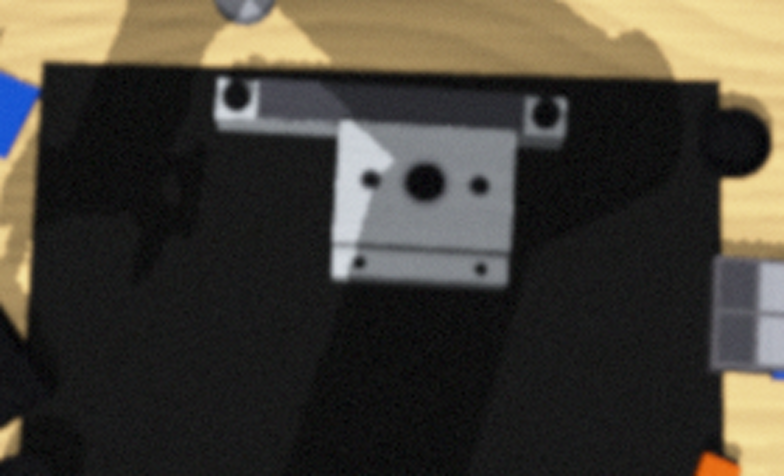

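View pics/s4.png

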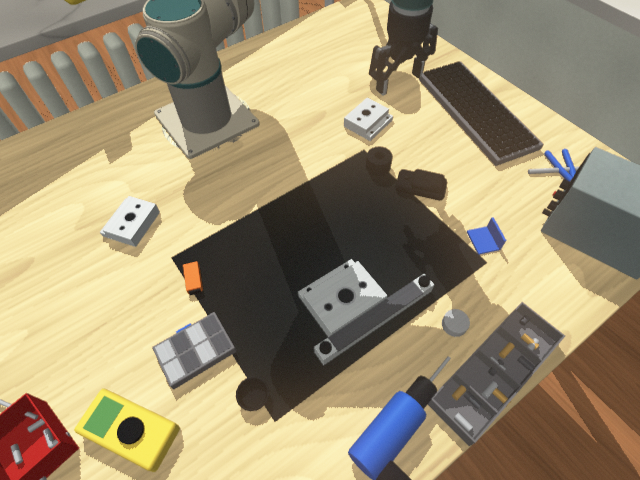

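Both views show the block's plain back flush on the fence, with the step at (425,265) in the crop facing the robot. The block's long edge and the fence both measure 88.0°. Its middle is about 26 mm from the fence's middle, the push stopped hard at 20 N, and the other items look unmoved.

```bash
python3 -c "
from plant import bot
print(bot.close_job())"
```

```text
the job is handed in; nothing more can be done
None
```

I turned the block and pushed its plain back flush against the fence, about 26 mm off the fence's middle so neither end overhangs, drew the hand clear and handed the job in at about 12 s; the judge's verdict was not shown.

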